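# Stand the round-bottom flasks on their cork rings

### The job

Take the four round-bottom flasks out of the steel rack and stand each one upright on the cork ring of its size: the smallest flask on the smallest ring, the next on the next, up to the largest on the largest. Set the glass down gently, without dropping a flask or tipping it over, leave the rings about where they lie on the bench, and do not disturb the solvent bottle or the beaker.

Things in the scene. Friction and masses are not known exactly. Their poses are not given: they have to be found in the camera images.
- bulb25 (a point): Centre of the bulb of the smallest flask (25 ml): round-bottom flask of amber glass, bulb 41 mm across, neck up along the point's z axis. Neck 27 mm in diameter (rim bead 31 mm, 6 mm high), 54 mm clear of the bulb; grip it 54 mm above this point (rim 74 mm above). It starts upright in a hole of the fixed steel rack (40 mm high), this point 51 mm above the bench. About 45 g, weight low in the bulb.
- bulb50 (a point): Centre of the bulb of the second smallest flask (50 ml): round-bottom flask of amber glass, bulb 51 mm across, neck up along the point's z axis. Neck 27 mm in diameter (rim bead 31 mm, 6 mm high), 54 mm clear of the bulb; grip it 58 mm above this point (rim 80 mm above). It starts upright in a hole of the fixed steel rack (40 mm high), this point 59 mm above the bench. About 55 g, weight low in the bulb.
- bulb100 (a point): Centre of the bulb of the second largest flask (100 ml): round-bottom flask of amber glass, bulb 64 mm across, neck up along the point's z axis. Neck 27 mm in diameter (rim bead 31 mm, 6 mm high), 54 mm clear of the bulb; grip it 65 mm above this point (rim 86 mm above). It starts upright in a hole of the fixed steel rack (40 mm high), this point 67 mm above the bench. About 80 g, weight low in the bulb.
- bulb250 (a point): Centre of the bulb of the largest flask (250 ml): round-bottom flask of amber glass, bulb 85 mm across, neck up along the point's z axis. Neck 27 mm in diameter (rim bead 31 mm, 6 mm high), 54 mm clear of the bulb; grip it 76 mm above this point (rim 96 mm above). It starts upright in a hole of the fixed steel rack (40 mm high), this point 79 mm above the bench. About 130 g, weight low in the bulb.
- ring25: The smallest cork ring, for the 25 ml flask: a loose ring of cork, 66 mm in outside diameter, 30 mm high, its bore bevelled like a funnel, 49 mm wide at the top. Origin at the centre of its underside, on the bench, z up. The smallest flask sits upright in it with its bulb centre 30 mm above this origin, the bulb resting on the bevel, which centres it.
- ring50: The second smallest cork ring, for the 50 ml flask: a loose ring of cork, 78 mm in outside diameter, 30 mm high, its bore bevelled like a funnel, 57 mm wide at the top. Origin at the centre of its underside, on the bench, z up. The second smallest flask sits upright in it with its bulb centre 32 mm above this origin, the bulb resting on the bevel, which centres it.
- ring100: The second largest cork ring, for the 100 ml flask: a loose ring of cork, 95 mm in outside diameter, 35 mm high, its bore bevelled like a funnel, 68 mm wide at the top. Origin at the centre of its underside, on the bench, z up. The second largest flask sits upright in it with its bulb centre 41 mm above this origin, the bulb resting on the bevel, which centres it.
- ring250: The largest cork ring, for the 250 ml flask: a loose ring of cork, 120 mm in outside diameter, 40 mm high, its bore bevelled like a funnel, 86 mm wide at the top. Origin at the centre of its underside, on the bench, z up. The largest flask sits upright in it with its bulb centre 51 mm above this origin, the bulb resting on the bevel, which centres it.
- bottle: Bystander: clear 500 ml solvent bottle with a blue screw cap, 86 mm in diameter, 176 mm high, standing loose on the bench beyond the work. Origin at the centre of its underside.
- beaker: Bystander: empty clear glass beaker, 70 mm in diameter, 95 mm high, standing loose on the bench beyond the cork rings. Origin at the centre of its underside.
Mind the look-alikes: they are no part of the job. What is shaped like the part that bears bulb100 but red is not meant.

How it is judged (in metres and radians):
At the end, for the whole second after the job is handed in: Each flask is seated on its own ring: bulb centre within 10 mm of the ring's axis and within 6 mm of its seated height, neck within 15 degrees of upright, at rest and released; each ring flat and within 35 mm of where it began (horizontal distance between bulb25 and ring25 below 0.01 m and z of bulb25 in the frame of ring25 between 0.0237 and 0.0357 m and angle between each of bulb25, bulb50, bulb100, bulb250's own z axis and vertical below 0.26 rad and linear speed of each of flask25, flask50, flask100, flask250 below 0.02 m/s and angular speed of each of flask25, flask50, flask100, flask250 below 0.2 rad/s and distance of each of ring25, ring50, ring100, ring250 from where it was at the start of the episode below 0.035 m and angle between each of ring25, ring50, ring100, ring250's own z axis and vertical below 0.1 rad and horizontal distance between bulb50 and ring50 below 0.01 m and z of bulb50 in the frame of ring50 between 0.0263 and 0.0383 m and horizontal distance between bulb100 and ring100 below 0.01 m and z of bulb100 in the frame of ring100 between 0.0348 and 0.0468 m and horizontal distance between bulb250 and ring250 below 0.01 m and z of bulb250 in the frame of ring250 between 0.0453 and 0.0573 m); the robot touches nothing.
It fails at once if a flask tips over (more than 45 degrees) (angle between any of bulb25, bulb50, bulb100, bulb250's own z axis and vertical above 0.8 rad).
It fails at once if a flask is dropped (out of the fingers and moving faster than 0.6 m/s) ((linear speed of flask25 above 0.6 m/s and contact force between flask25 and the fingers below 0.05 N) or (linear speed of flask50 above 0.6 m/s and contact force between flask50 and the fingers below 0.05 N) or (linear speed of flask100 above 0.6 m/s and contact force between flask100 and the fingers below 0.05 N) or (linear speed of flask250 above 0.6 m/s and contact force between flask250 and the fingers below 0.05 N)).
It fails at once if the solvent bottle or the beaker is moved by more than 25 mm or knocked over (distance of any of bottle, beaker from where it was at the start of the episode above 0.025 m or angle between any of bottle, beaker's own z axis and vertical above 0.5 rad).
It also fails if it takes over 112 s, if anything falls off the work surface, if the arm or the gripper's body presses on something with over 40 N, if the wrist force passes 120 N, or if a joint passes its speed limit or range.

### The arm

A 6-joint arm with a two-finger parallel gripper is mounted at the origin on the work surface. World frame = base frame: x ahead of the robot, y to its left, z up, the work surface at z = 0. Lengths are in m, angles in degrees, forces in N, time in s.
With the tool pointing down it reaches from about 0.375 to 0.975 m from the base axis. Payload 3.8 kg.
Tool frame: the origin (TCP) lies on the centre line of the jaws, within the pads' length; the fingertips stand 19 mm ahead of it and the grasp point (between the pads) is the TCP; z points along the fingers, x is the direction in which the jaws open and shut, and the axes are right-handed (so a half turn about z gives the same grasp; the last joint's range is limited). The gripper opens to 85 mm and grips with 20 to 120 N. Pads are 22 mm wide; open, the fingers measure 114 mm over their backs; the gripper's body (76 mm by 85 mm) begins 54 mm behind the grasp point. The pads swing forward as they close: fully open they stand 13 mm farther back than shut.
Start: joints at [63.432, 15.12, 91.902, -0, 72.978, -2.114], TCP at [0.279, 0.614, 0.23] pointing down, gripper open.
Joint ranges: [-150.88, 150.88], [-54.13, 125.18], [17.81, 147.31], [-75.09, 255.09], [0, 152.58], [-146.25, 146.25]. Speed limits (degrees/s): [147.25, 147.25, 180, 180, 180, 180].

### API

Orientations are given as [roll, pitch, yaw] about the fixed x, y, z axes, in that order (R = Rz(yaw) Ry(pitch) Rx(roll)).
In Python, from workcell import manip gives the robot as it stands.
- The arm moves only by the shell command python3 -m creep 'ROWS' [FORCE]. ROWS is JSON, a list of rows, each an object of numbers: "x", "y", "z": the shift along the tool's x, y, z in mm; "yaw": the turn about the tool's z in degrees; "gripper": the gripper's target within -1 to 1 (fully open at 1, half-way at 0, shut at -1). In form: [{"x": .., "y": .., "z": .., "yaw": .., "gripper": ..}, ...]. A call has 1 to 12 rows; each row is the pose to reach, as a shift and turn from the pose commanded when the call began, along the tool's axes at that moment; what a row does not reach only later rows make up. A row lasts 1/8 s, in which the tool goes at most 62.5 mm and 10.7 degrees, less where a joint would pass 70% of its speed; a pose out of reach is approached as far as the arm can. A call with a gripper value outside its range is refused whole. The fingers move at their own pace and stop on an object; FORCE is the grip in N (left out, the last holds). Time passes only in rows, so rows that repeat a pose let the fingers close. It gives the time, the measured TCP pose, the force and the opening at its end, in the units of the state.
- manip.state(): the state, without advancing time (a new reading comes with each control period).
- manip.get_image(name): name is "side" or "top" or "wrist"; returns a dict with "frame" (400x640x3 uint8, blue, green, red), "vfov" (degrees; the focal length in pixels is half the picture's height over the tangent of half this angle, whatever the lens; pixels are square), "cx", "cy" (the principal point, pixels), "view" (4x4, takes a point from world to camera coordinates); the wrist camera has in their place "mount" (4x4, takes a point from camera to tool coordinates, whose origin is the TCP and whose axes are the tool frame's). Camera axes: x right, y down, z forward; pixel columns grow to the right and rows downward; lengths in m; the calibration is good to about 2 mm. A picture is of the moment at which its call begins: read the wrist's pose just before it. There is no depth.
- manip.finish_job(): hands the job in, once; it reports no verdict.
Trained networks look in a picture, given as the dict that the camera call returned (one of the last four; its "shot" number tells which), for a name from the list of things; names that differ only in an ending like _2 or _b are one class to them, and where a whole thing is asked for, a point or a joint stands for the part that bears it (a point fixed in the world has none). Each returns a list of dicts, best first, with "conf" (0 to 1); they miss things now and then, are a little off and sometimes report something else, mostly with a low value. They report only what shows in the picture. A call takes as long as a camera call. They do not tell look-alikes from the thing itself.
- manip.boxes_of(picture, thing): "extent" ([left, top, right, bottom] in pixels, round what is visible of it).
- manip.landmark_of(picture, thing): "position" ([column, row] in pixels: a listed point, or the origin of a listed thing).
The state is a dict: "t": time; "joint_pos": joint angles; "joint_vel": joint speeds; "joint_torque": joint torques, N m; "eef_pos": TCP position; "tool_rot": TCP orientation; "wrist_force": force on the tool from outside, world axes, zero at the start; "ft_torque": the same for the moment, N m; "finger_gap": finger opening in m.
Only numpy, scipy, OpenCV 4.12 (cv2) and the standard library are available. Lean on these libraries where they do the work, as an engineer would, in place of code of your own. Each camera call takes 0.05 s, during which the arm holds its last target. There are 200 camera calls.

## Working session

There is one attempt and no reset: what is moved stays moved. The work goes in short steps, Python scripts to look and compute and a shell command to move; the robot and the scene stay as the last step left them, time stands still between calls to the robot, and variables do not carry over. Pictures are saved under pics/ and viewed, about 12 in all and at most 16, crops included, and the job is handed in when it is done.

```bash
mkdir -p pics; cat > h.py <<'E'
import numpy as np,cv2
from workcell import manip
def K(p):
    f=p["frame"].shape[0]/2/np.tan(np.radians(p["vfov"])/2); return f
def ray(p,uv,V=None):
    V=np.array(p["view"]) if V is None else V
    f=K(p); d=np.array([(uv[0]-p["cx"])/f,(uv[1]-p["cy"])/f,1.])
    R=V[:3,:3]; return -R.T@V[:3,3], R.T@d
def atz(p,uv,z):
    c,d=ray(p,uv); return c+d*(z-c[2])/d[2]
def tri(l):
    A=np.zeros((3,3));b=np.zeros(3)
    for c,d in l:
        d=d/np.linalg.norm(d);M=np.eye(3)-np.outer(d,d);A+=M;b+=M@c
    return np.linalg.solve(A,b)
E
python3 - <<'E'
from h import *
s=manip.state();print(s["t"],s["eef_pos"],s["tool_rot"],s["finger_gap"])
Z=dict(bulb25=.051,bulb50=.059,bulb100=.067,bulb250=.079,ring25=0,ring50=0,ring100=0,ring250=0,bottle=0,beaker=0)
for n in("top","side"):
    p=manip.get_image(n);cv2.imwrite(f"pics/{n}.png",p["frame"]);print(n,np.round(ray(p,(p["cx"],p["cy"])),3).tolist())
    for t,z in Z.items():
        for r in manip.landmark_of(p,t)[:3]: print(t,round(r["conf"],2),np.round(r["position"]),np.round(atz(p,r["position"],z),4))
E
```

```text
0.0 [0.27909741 0.61380078 0.2285423 ] [-1.79995798e+02  1.27719948e-01  6.55470994e+01] 0.08540214690786908
top [[0.394, 0.039, 1.136], [0.209, -0.005, -0.978]]
bulb25 0.87 [165. 219.] [0.5954 0.3994 0.051 ]
bulb25 0.76 [226. 274.] [0.462  0.2491 0.051 ]
bulb25 0.74 [217. 143.] [0.7842 0.2784 0.051 ]
bulb50 0.87 [165. 219.] [0.5939 0.3967 0.059 ]
bulb50 0.76 [226. 274.] [0.4615 0.2475 0.059 ]
bulb50 0.74 [217. 143.] [0.7813 0.2766 0.059 ]
bulb100 0.87 [165. 219.] [0.5924 0.394  0.067 ]
bulb100 0.76 [226. 274.] [0.461 0.246 0.067]
bulb100 0.74 [217. 143.] [0.7784 0.2749 0.067 ]
bulb250 0.87 [165. 219.] [0.5902 0.3901 0.079 ]
bulb250 0.76 [226. 274.] [0.4603 0.2437 0.079 ]
bulb250 0.74 [217. 143.] [0.7741 0.2722 0.079 ]
ring25 0.91 [376. 220.] [ 0.5894 -0.1139  0.    ]
ring25 0.87 [450. 275.] [ 0.4493 -0.2901  0.    ]
ring25 0.74 [381. 278.] [ 0.4458 -0.1192  0.    ]
ring50 0.91 [376. 220.] [ 0.5894 -0.1139  0.    ]
ring50 0.87 [450. 275.] [ 0.4493 -0.2901  0.    ]
ring50 0.74 [381. 278.] [ 0.4458 -0.1192  0.    ]
ring100 0.91 [376. 220.] [ 0.5894 -0.1139  0.    ]
ring100 0.87 [450. 2
[... 913 characters left out ...]
5 0.78 [253. 323.] [ 0.4463 -0.2945  0.    ]
ring25 0.65 [312. 325.] [ 0.591  -0.3016  0.    ]
ring25 0.61 [316. 268.] [ 0.6036 -0.1156  0.    ]
ring50 0.78 [253. 323.] [ 0.4463 -0.2945  0.    ]
ring50 0.65 [312. 325.] [ 0.591  -0.3016  0.    ]
ring50 0.61 [316. 268.] [ 0.6036 -0.1156  0.    ]
ring100 0.78 [253. 323.] [ 0.4463 -0.2945  0.    ]
ring100 0.65 [312. 325.] [ 0.591  -0.3016  0.    ]
ring100 0.61 [316. 268.] [ 0.6036 -0.1156  0.    ]
ring250 0.78 [253. 323.] [ 0.4463 -0.2945  0.    ]
ring250 0.65 [312. 325.] [ 0.591  -0.3016  0.    ]
ring250 0.61 [316. 268.] [ 0.6036 -0.1156  0.    ]
bottle 0.91 [380. 246.] [ 0.7894 -0.0358  0.    ]
beaker 0.96 [372. 287.] [ 0.749  -0.1858  0.    ]
```

View pics/top.png

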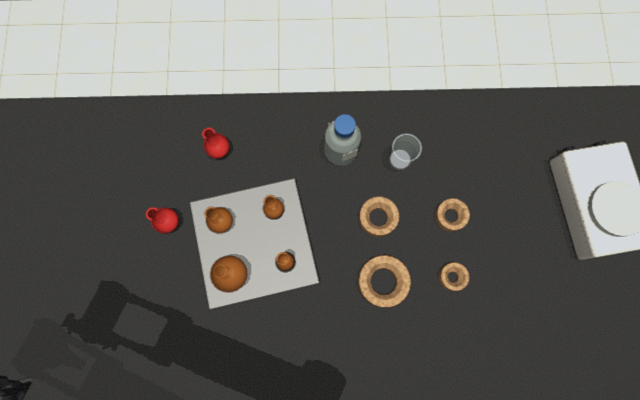

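View pics/side.png

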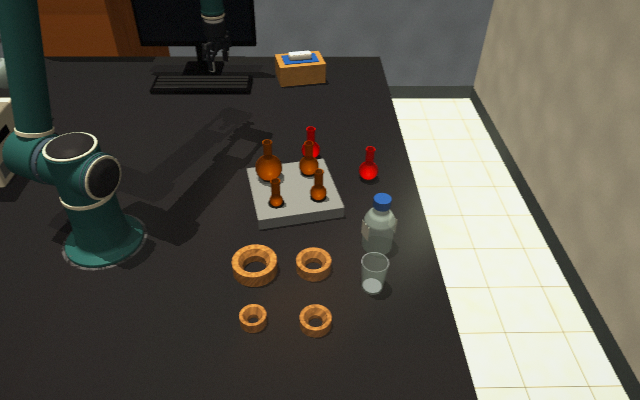

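Candidates for the flasks in the top picture: amber at (229,273)=250, (219,220)=100, (274,208)=50 and (285,262)=25. The red look-alikes at (217,146) and (165,219) are excluded. Rings: (385,281)=250, (379,216)=100, (453,214)=50, (455,276)=25. Next I fit models to the colour masks.

```bash
cat >> h.py <<'E'
from scipy.optimize import least_squares
def circ(x,y,z,r):
    a=np.linspace(0,2*np.pi,72);return np.c_[x+r*np.cos(a),y+r*np.sin(a),z+0*a]
R={25:(.033,.030),50:(.039,.030),100:(.0475,.035),250:(.060,.040)}
B={25:(.0205,.051,.074),50:(.0255,.059,.080),100:(.032,.067,.086),250:(.0425,.079,.096)}
def ringm(n,x,y): r,h=R[n];return np.r_[circ(x,y,0,r),circ(x,y,h,r)]
def flaskm(n,x,y,zc=None):
    r,z,top=B[n];z=z if zc is None else zc
    P=[circ(x,y,z+h,np.sqrt(max(r*r-h*h,0))) for h in np.linspace(max(-r,.04-z) if zc is None else -r,r,25)]
    return np.vstack(P+[circ(x,y,z+top,.0155),circ(x,y,z+top-.006,.0155)])
def proj(p,P,V=None):
    V=np.array(p["view"]) if V is None else V
    C=P@V[:3,:3].T+V[:3,3];return C[:,:2]/C[:,2:]*K(p)+[p["cx"],p["cy"]]
def mask(p):
    h=cv2.cvtColor(p["frame"],cv2.COLOR_BGR2HSV);return cv2.inRange(h,(5,100,60),(22,255,255))
def comps(m,amin=60):
    n,l,s,c=cv2.connectedComponentsWithStats(m);return [(s[i],c[i],l==i) for i in range(1,n) if s[i][4]>amin]
def box(P): return np.r_[P.min(0),P.max(0)]
def fit(model,obs,x0):
    f=lambda q:np.concatenate([box(proj(p,model(*q),V))-b for p,b,V in obs])
    r=least_squares(f,x0,loss="soft_l1");return r.x,np.round(f(r.x),1)
E
python3 - <<'E'
from h import *
ps={n:manip.get_image(n) for n in("top","side")}
g={("r",250):(.44,-.12),("r",100):(.59,-.114),("r",50):(.59,-.29),("r",25):(.449,-.29),
   ("f",250):(.46,.244),("f",100):(.59,.26),("f",50):(.61,.12),("f",25):(.48,.11)}
for (k,n),x0 in g.items():
    m=(lambda x,y:ringm(n,x,y)) if k=="r" else (lambda x,y:flaskm(n,x,y))
    obs=[]
    for nm,p in ps.items():
        P=proj(p,m(*x0)).mean(0);c=comps(mask(p));s=min(c,key=lambda c:np.hypot(*(c[1]-P)))[0]
        b=np.array([s[0],s[1],s[0]+s[2]-1,s[1]+s[3]-1],float);obs.append((p,b,None))
        o=fit(m,obs[-1:],x0);print(k,n,nm,b,np.round(o[0],4),o[1])
    o=fit(m,obs,x0);print("  both",np.round(o[0],4))
    print("  landmarks",[[(round(r["conf"],2),np.round(r["position"]).tolist()) for r in manip.landmark_of(p,("ring" if k=="r" else "bulb")+str(n)) if np.hypot(*(np.array(r["position"])-proj(p,np.array([[*o[0],0 if k=="r" else B[n][1]]]))[0]))<8] for p in ps.values()])
for nm,p in ps.items():
  x=(180,170,330,320) if nm=="top" else (220,120,370,240)
  c=p["frame"][x[1]:x[3],x[0]:x[2]];cv2.imwrite(f"pics/c{nm}.png",cv2.resize(c,None,fx=4,fy=4))
E
```

```text
r 250 top [358. 255. 410. 306.] [ 0.4391 -0.1226] [-0.2 -0.3  0.2  0.3]
r 250 side [231. 244. 277. 286.] [ 0.4382 -0.1198] [ 0.  -0.7 -0.   0.6]
  both [ 0.4388 -0.122 ]
  landmarks [[(0.91, [381.0, 280.0])], [(0.83, [256.0, 268.0])]]
r 100 top [359. 197. 398. 236.] [ 0.5958 -0.1179] [-0.6 -0.6  0.6  0.6]
r 100 side [295. 247. 331. 281.] [ 0.5959 -0.1164] [ 0.3 -0.4 -0.3  0.4]
  both [ 0.5958 -0.1174]
  landmarks [[(0.56, [377.0, 220.0])], [(0.85, [318.0, 267.0])]]
r 50 top [435. 198. 469. 230.] [ 0.5986 -0.3015] [-0.5 -0.5  0.4  0.5]
r 50 side [299. 304. 331. 337.] [ 0.5973 -0.2993] [-0.2 -0.6  0.2  0.5]
  both [ 0.5978 -0.3006]
  landmarks [[(0.63, [448.0, 217.0])], [(0.81, [314.0, 323.0])]]
r 25 top [439. 262. 468. 290.] [ 0.4463 -0.2925] [-1.  -0.1  1.   0.1]
r 25 side [239. 304. 266. 332.] [ 0.446  -0.2902] [-0.6 -1.   0.6  0.8]
  both [ 0.4462 -0.2915]
  landmarks [[(0.63, [450.0, 276.0])], [(0.68, [252.0, 325.0])]]
f 250 top [211. 256. 246. 291.] [0.4608 0.2382] [-1.4 -1.4  1.5  1.3]
f 250 side [255. 139. 282. 206.] [0.4668 0.135 ] [-0.7 19.7  0.7 -3.8]
  both [0.4615 0.2367]
  landmarks [[(0.89, [229.0, 275.0])], [(0.77, [268.0, 169.0])]]
f 100 top [205. 207. 232. 232.] [0.5876 0.2648] [-0.9 -1.1  1.1  1.3]
f 100 side [299. 140. 325. 199.] [0.5975 0.1561] [ 2.5 20.5 -2.5 -2. ]
  both [0.5899 0.2641]
  landmarks [[(0.71, [220.0, 224.0])], [(0.92, [308.0, 165.0])]]
f 50 top [263. 195. 283. 218.] [0.6143 0.1386] [-0.7 -0.8  0.7  0.8]
f 50 side [299. 140. 325. 199.] [0.5975 0.1564] [ 4.6 24.3 -4.7 -2.2]
  both [0.6123 0.1404]
  landmarks [[], [(0.77, [315.0, 196.0])]]
f 25 top [276. 252. 293. 270.] [0.4871 0.1119] [-0.5 -0.3  0.5  0.4]
f 25 side [255. 139. 282. 206.] [0.4644 0.1255] [ 6.2 35.5 -7.1 -2.3]
  both [0.4861 0.1129]
  landmarks [[(0.71, [284.0, 261.0])], [(0.58, [277.0, 202.0])]]
```

View pics/ctop.png

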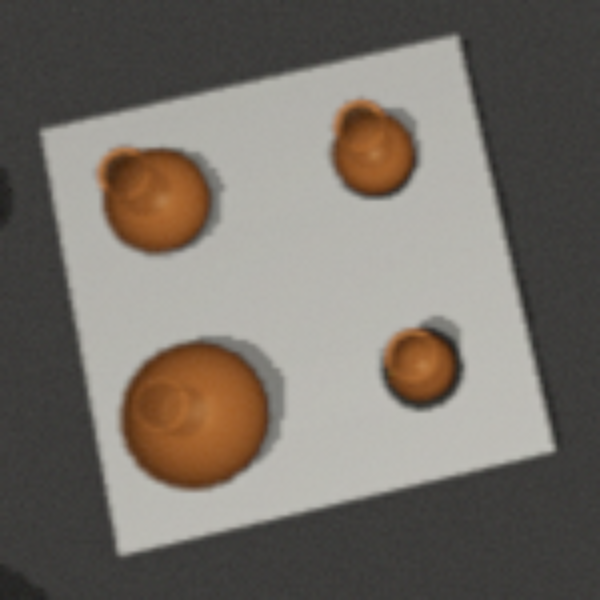

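Crop shows the amber set in the rack: 250 lower left, 100 upper left, 50 upper right, 25 lower right, none red. I'll go above the 25 ml flask and square the tool to the world axes.

```bash
python3 -m creep '[{"x":-60,"y":65,"z":0,"yaw":10,"gripper":1},{"x":-371,"y":398,"z":0,"yaw":65.5,"gripper":1},{"x":-371,"y":398,"z":0,"yaw":65.5,"gripper":1},{"x":-371,"y":398,"z":0,"yaw":65.5,"gripper":1},{"x":-371,"y":398,"z":0,"yaw":65.5,"gripper":1},{"x":-371,"y":398,"z":0,"yaw":65.5,"gripper":1},{"x":-371,"y":398,"z":0,"yaw":65.5,"gripper":1},{"x":-371,"y":398,"z":0,"yaw":65.5,"gripper":1},{"x":-371,"y":398,"z":0,"yaw":65.5,"gripper":1},{"x":-371,"y":398,"z":0,"yaw":65.5,"gripper":1},{"x":-371,"y":398,"z":0,"yaw":65.5,"gripper":1},{"x":-371,"y":398,"z":0,"yaw":65.5,"gripper":1}]' 40
cat >> h.py <<'E'
from scipy.spatial.transform import Rotation as Ro
def wrist():
    s=manip.state();p=manip.get_image("wrist")
    T=np.eye(4);T[:3,:3]=Ro.from_euler("xyz",s["tool_rot"],degrees=True).as_matrix();T[:3,3]=s["eef_pos"]
    return s,p,np.linalg.inv(T@np.array(p["mount"]))
def wdraw(p,V,items,name):
    im=p["frame"].copy()
    for P in items:
        for q in proj(p,P,V):
            if abs(q[0])<2000 and abs(q[1])<2000: cv2.circle(im,tuple(int(round(v)) for v in q),1,(0,255,0),-1)
    cv2.imwrite(name,im)
E
python3 - <<'E'
from h import *
s,p,V=wrist();print(s["t"],s["eef_pos"],s["tool_rot"],s["finger_gap"]); print(np.round(p["mount"],3))
F={25:(.4871,.1119),50:(.6143,.1386),100:(.5876,.2648),250:(.4608,.2382)}
wdraw(p,V,[circ(*F[n],B[n][1]+B[n][2],.0155) for n in F]+[circ(*F[n],B[n][1],B[n][0]) for n in F],"pics/w1.png")
E
```

```text
t: 3.5
eef_pos: [0.4877, 0.113, 0.2299]
tool_rot: [-180.0, 0.0, 0.1]
wrist_force: [0.3, 0.7, -0.5]
finger_gap: 0.0851
3.5 [0.48774706 0.1130296  0.22988825] [-1.79981786e+02  8.21776026e-03  1.32154339e-01] 0.08511681525788428
[[ 1.    -0.001  0.001  0.001]
 [ 0.     0.945  0.326 -0.084]
 [-0.001 -0.326  0.945 -0.145]
 [ 0.     0.     0.     1.   ]]
```

View pics/w1.png

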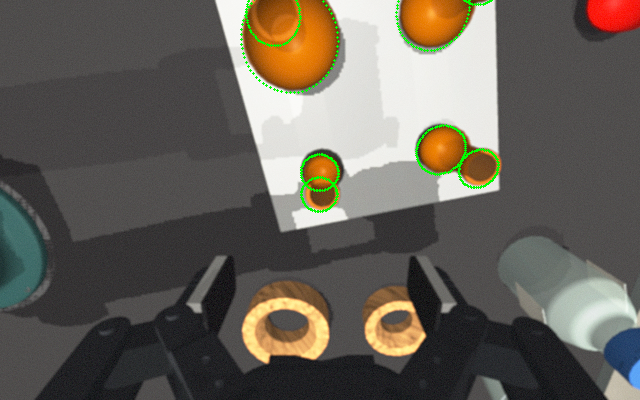

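Overlay agrees with the picture to about 1 mm: 25 ml rim at (320,193), bulb at (320,170). Down to grasp.

```bash
python3 -m creep '[{"x":-0.6,"y":1,"z":60,"yaw":0,"gripper":1},{"x":-0.6,"y":1,"z":100,"yaw":0,"gripper":1},{"x":-0.6,"y":1,"z":125,"yaw":0,"gripper":1},{"x":-0.6,"y":1,"z":125,"yaw":0,"gripper":1},{"x":-0.6,"y":1,"z":125,"yaw":0,"gripper":-1},{"x":-0.6,"y":1,"z":125,"yaw":0,"gripper":-1},{"x":-0.6,"y":1,"z":125,"yaw":0,"gripper":-1},{"x":-0.6,"y":1,"z":125,"yaw":0,"gripper":-1},{"x":-0.6,"y":1,"z":125,"yaw":0,"gripper":-1},{"x":-0.6,"y":1,"z":125,"yaw":0,"gripper":-1},{"x":-0.6,"y":1,"z":125,"yaw":0,"gripper":-1},{"x":-0.6,"y":1,"z":125,"yaw":0,"gripper":-1}]' 40
```

```text
t: 5.05
eef_pos: [0.4885, 0.1111, 0.1061]
tool_rot: [-180.0, -0.1, 0.0]
wrist_force: [-0.4, -0.3, 6.5]
finger_gap: 0.0291
```

```bash
python3 -m creep '[{"x":0,"y":0,"z":0,"yaw":0,"gripper":-1},{"x":0,"y":0,"z":0,"yaw":0,"gripper":-1},{"x":0,"y":0,"z":-15,"yaw":0,"gripper":-1},{"x":0,"y":0,"z":-40,"yaw":0,"gripper":-1},{"x":0,"y":0,"z":-75,"yaw":0,"gripper":-1},{"x":0,"y":0,"z":-90,"yaw":0,"gripper":-1},{"x":0,"y":0,"z":-90,"yaw":0,"gripper":-1}]' 40
python3 - <<'E'
from h import *
p=manip.get_image("side");cv2.imwrite("pics/s2.png",cv2.resize(p["frame"][90:290,200:400],None,fx=3,fy=3))
E
```

```text
t: 5.92
eef_pos: [0.4884, 0.1111, 0.1962]
tool_rot: [-180.0, -0.2, 0.0]
wrist_force: [-0.4, -0.2, 0.2]
finger_gap: 0.0287
```

View pics/s2.png

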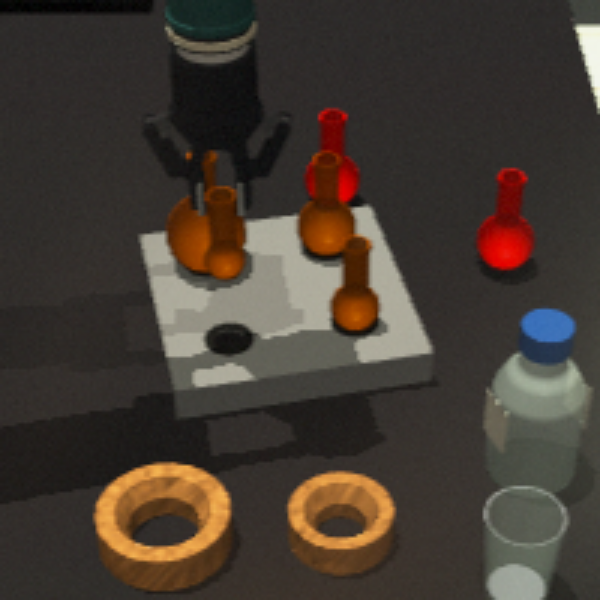

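Flask 25 is held upright between the fingers, with its hole empty at crop (228,338). On to ring 25.

```bash
python3 -m creep '[{"x":-4,"y":40,"z":0,"yaw":0,"gripper":-1},{"x":-42,"y":402.5,"z":0,"yaw":0,"gripper":-1},{"x":-42,"y":402.5,"z":0,"yaw":0,"gripper":-1},{"x":-42,"y":402.5,"z":0,"yaw":0,"gripper":-1},{"x":-42,"y":402.5,"z":0,"yaw":0,"gripper":-1},{"x":-42,"y":402.5,"z":0,"yaw":0,"gripper":-1},{"x":-42,"y":402.5,"z":0,"yaw":0,"gripper":-1},{"x":-42,"y":402.5,"z":40,"yaw":0,"gripper":-1},{"x":-42,"y":402.5,"z":60,"yaw":0,"gripper":-1},{"x":-42,"y":402.5,"z":70,"yaw":0,"gripper":-1},{"x":-42,"y":402.5,"z":70,"yaw":0,"gripper":-1}]' 40
python3 - <<'E'
from h import *
s,p,V=wrist();print(s["eef_pos"]);e=s["eef_pos"]
Rg={25:(.4462,-.2915),50:(.5978,-.3006),100:(.5958,-.1174),250:(.4388,-.122)}
wdraw(p,V,[circ(*Rg[n],R[n][1],R[n][0]) for n in Rg]+[circ(e[0],e[1],e[2]-.054,.0205)],"pics/w2.png")
t=manip.get_image("side");wdraw(t,None,[circ(*Rg[25],.03,.033),circ(e[0],e[1],e[2]-.054,.0205),circ(e[0],e[1],e[2]+.02,.0155)],"pics/s3.png")
a=cv2.imread("pics/s3.png")[220:360,190:350];b=cv2.imread("pics/w2.png");b=b[:,120:560]
cv2.imwrite("pics/ws3.png",np.hstack([b,cv2.resize(a,(457,400))])[:,:800])
E
```

```text
t: 7.35
eef_pos: [0.4449, -0.2907, 0.1233]
tool_rot: [-179.9, 0.2, 0.1]
wrist_force: [-0.8, -0.4, 0.1]
finger_gap: 0.0289
[ 0.4449038  -0.29069819  0.12326434]
```

View pics/ws3.png

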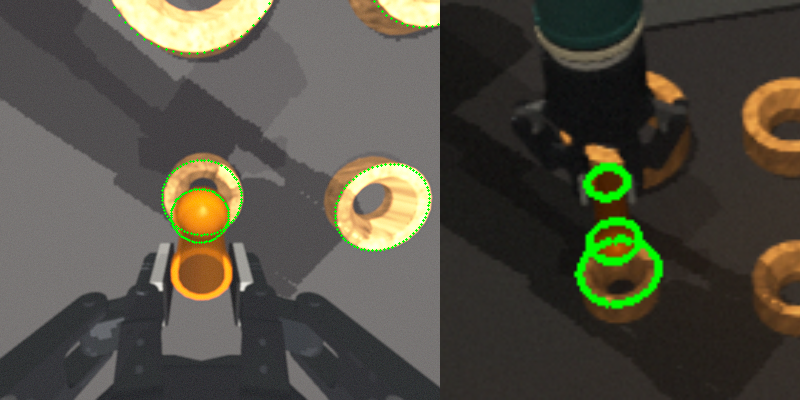

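The overlays fit: bulb at (200,213) directly over ring 25 in the wrist view. Setting it down.

```bash
python3 -m creep '[{"x":1.2,"y":0.8,"z":12,"yaw":0,"gripper":-1},{"x":1.2,"y":0.8,"z":24,"yaw":0,"gripper":-1},{"x":1.2,"y":0.8,"z":32,"yaw":0,"gripper":-1},{"x":1.2,"y":0.8,"z":36,"yaw":0,"gripper":-1},{"x":1.2,"y":0.8,"z":38,"yaw":0,"gripper":-1},{"x":1.2,"y":0.8,"z":38,"yaw":0,"gripper":-1},{"x":1.2,"y":0.8,"z":38,"yaw":0,"gripper":-1}]' 40
```

```text
t: 8.32
eef_pos: [0.4473, -0.2925, 0.0872]
tool_rot: [180.0, -0.0, 0.0]
wrist_force: [0.9, -0.2, -0.2]
finger_gap: 0.0289
```

```bash
python3 -m creep '[{"x":-0.8,"y":-0.5,"z":1,"yaw":0,"gripper":-1},{"x":-0.8,"y":-0.5,"z":2,"yaw":0,"gripper":-1},{"x":-0.8,"y":-0.5,"z":2.5,"yaw":0,"gripper":-1},{"x":-0.8,"y":-0.5,"z":2.5,"yaw":0,"gripper":-1}]' 40
```

```text
t: 8.82
eef_pos: [0.4464, -0.2921, 0.0849]
tool_rot: [180.0, -0.0, 0.1]
wrist_force: [-1.1, 0.0, 2.7]
finger_gap: 0.0292
```

```bash
python3 -m creep '[{"x":0,"y":0,"z":0,"yaw":0,"gripper":-0.2},{"x":0,"y":0,"z":0,"yaw":0,"gripper":0.2},{"x":0,"y":0,"z":0,"yaw":0,"gripper":1},{"x":0,"y":0,"z":0,"yaw":0,"gripper":1},{"x":0,"y":0,"z":0,"yaw":0,"gripper":1},{"x":0,"y":0,"z":0,"yaw":0,"gripper":1},{"x":0,"y":0,"z":-20,"yaw":0,"gripper":1},{"x":0,"y":0,"z":-60,"yaw":0,"gripper":1},{"x":0,"y":0,"z":-110,"yaw":0,"gripper":1},{"x":0,"y":0,"z":-145,"yaw":0,"gripper":1},{"x":0,"y":0,"z":-145,"yaw":0,"gripper":1}]' 40
python3 - <<'E'
from h import *
s,p,V=wrist();print(s["eef_pos"])
wdraw(p,V,[circ(.4462,-.2915,.03,.033),circ(.4462,-.2915,.03,.0205),circ(.4462,-.2915,.104,.0155)],"pics/w3.png")
cv2.imwrite("pics/w3.png",cv2.imread("pics/w3.png")[80:300,180:460])
E
```

```text
t: 10.2
eef_pos: [0.4484, -0.2934, 0.2336]
tool_rot: [179.7, -0.4, 0.0]
wrist_force: [0.7, -0.9, -0.4]
finger_gap: 0.0853
[ 0.44837338 -0.29336904  0.2336346 ]
```

View pics/w3.png

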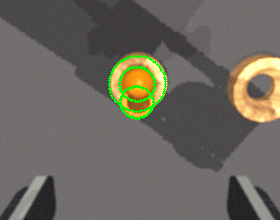

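25 ml seated: bulb at (138,83), rim at (138,103), concentric with the ring overlay. Next is the 50 ml.

```bash
python3 -m creep '[{"x":16,"y":-41,"z":0,"yaw":0,"gripper":1},{"x":168,"y":-430.5,"z":0,"yaw":0,"gripper":1},{"x":168,"y":-430.5,"z":0,"yaw":0,"gripper":1},{"x":168,"y":-430.5,"z":0,"yaw":0,"gripper":1},{"x":168,"y":-430.5,"z":0,"yaw":0,"gripper":1},{"x":168,"y":-430.5,"z":0,"yaw":0,"gripper":1},{"x":168,"y":-430.5,"z":0,"yaw":0,"gripper":1},{"x":168,"y":-430.5,"z":0,"yaw":0,"gripper":1},{"x":168,"y":-430.5,"z":0,"yaw":0,"gripper":1},{"x":168,"y":-430.5,"z":0,"yaw":0,"gripper":1},{"x":168,"y":-430.5,"z":0,"yaw":0,"gripper":1}]' 40
```

```text
t: 11.62
eef_pos: [0.6131, 0.1374, 0.2285]
tool_rot: [180.0, 0.1, -0.0]
wrist_force: [0.7, -0.2, -0.4]
finger_gap: 0.0858
```

```bash
python3 -m creep '[{"x":1,"y":-1,"z":50,"yaw":0,"gripper":1},{"x":1,"y":-1,"z":90,"yaw":0,"gripper":1},{"x":1,"y":-1,"z":112,"yaw":0,"gripper":1},{"x":1,"y":-1,"z":112,"yaw":0,"gripper":1},{"x":1,"y":-1,"z":112,"yaw":0,"gripper":-1},{"x":1,"y":-1,"z":112,"yaw":0,"gripper":-1},{"x":1,"y":-1,"z":112,"yaw":0,"gripper":-1},{"x":1,"y":-1,"z":112,"yaw":0,"gripper":-1},{"x":1,"y":-1,"z":112,"yaw":0,"gripper":-1},{"x":1,"y":-1,"z":112,"yaw":0,"gripper":-1},{"x":1,"y":-1,"z":112,"yaw":0,"gripper":-1},{"x":1,"y":-1,"z":112,"yaw":0,"gripper":-1}]' 40
python3 -m creep '[{"x":0,"y":0,"z":0,"yaw":0,"gripper":-1},{"x":0,"y":0,"z":0,"yaw":0,"gripper":-1},{"x":0,"y":0,"z":-15,"yaw":0,"gripper":-1},{"x":0,"y":0,"z":-40,"yaw":0,"gripper":-1},{"x":0,"y":0,"z":-75,"yaw":0,"gripper":-1},{"x":0,"y":0,"z":-90,"yaw":0,"gripper":-1},{"x":0,"y":0,"z":-90,"yaw":0,"gripper":-1}]' 40
```

```text
t: 13.12
eef_pos: [0.6159, 0.14, 0.1188]
tool_rot: [-180.0, -0.1, 0.1]
wrist_force: [0.1, 0.0, 5.5]
finger_gap: 0.029
t: 14.0
eef_pos: [0.6157, 0.14, 0.2089]
tool_rot: [-180.0, -0.2, 0.0]
wrist_force: [-0.7, -0.6, -1.5]
finger_gap: 0.0287
```

```bash
python3 -m creep '[{"x":-2,"y":40,"z":0,"yaw":0,"gripper":-1},{"x":-18,"y":440.5,"z":0,"yaw":0,"gripper":-1},{"x":-18,"y":440.5,"z":0,"yaw":0,"gripper":-1},{"x":-18,"y":440.5,"z":0,"yaw":0,"gripper":-1},{"x":-18,"y":440.5,"z":0,"yaw":0,"gripper":-1},{"x":-18,"y":440.5,"z":0,"yaw":0,"gripper":-1},{"x":-18,"y":440.5,"z":0,"yaw":0,"gripper":-1},{"x":-18,"y":440.5,"z":0,"yaw":0,"gripper":-1},{"x":-18,"y":440.5,"z":40,"yaw":0,"gripper":-1},{"x":-18,"y":440.5,"z":65,"yaw":0,"gripper":-1},{"x":-18,"y":440.5,"z":75,"yaw":0,"gripper":-1},{"x":-18,"y":440.5,"z":75,"yaw":0,"gripper":-1}]' 40
python3 - <<'E'
from h import *
s,p,V=wrist();print(s["eef_pos"]);e=s["eef_pos"]
wdraw(p,V,[circ(.5978,-.3006,.03,.039),circ(e[0],e[1],e[2]-.058,.0255)],"pics/w4.png")
cv2.imwrite("pics/w4.png",cv2.imread("pics/w4.png")[120:330,200:440])
E
```

```text
t: 15.5
eef_pos: [0.5966, -0.2997, 0.1309]
tool_rot: [-179.9, 0.1, 0.1]
wrist_force: [-0.2, -0.2, -1.0]
finger_gap: 0.0285
[ 0.59660886 -0.29974132  0.13093722]
```

View pics/w4.png

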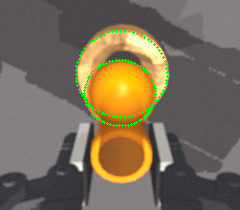

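```bash
python3 -m creep '[{"x":0.8,"y":1.8,"z":15,"yaw":0,"gripper":-1},{"x":0.8,"y":1.8,"z":28,"yaw":0,"gripper":-1},{"x":0.8,"y":1.8,"z":35,"yaw":0,"gripper":-1},{"x":0.8,"y":1.8,"z":37.5,"yaw":0,"gripper":-1},{"x":0.8,"y":1.8,"z":38.5,"yaw":0,"gripper":-1},{"x":0.8,"y":1.8,"z":39,"yaw":0,"gripper":-1},{"x":0.8,"y":1.8,"z":39,"yaw":0,"gripper":-1},{"x":0.8,"y":1.8,"z":39,"yaw":0,"gripper":-1}]' 40
```

```text
t: 16.55
eef_pos: [0.5983, -0.3027, 0.0937]
tool_rot: [180.0, -0.0, 0.0]
wrist_force: [0.6, -0.5, 0.7]
finger_gap: 0.0287
```

```bash
python3 -m creep '[{"x":-0.4,"y":-1,"z":1,"yaw":0,"gripper":-1},{"x":-0.4,"y":-1,"z":2,"yaw":0,"gripper":-1},{"x":-0.4,"y":-1,"z":3,"yaw":0,"gripper":-1},{"x":-0.4,"y":-1,"z":3,"yaw":0,"gripper":-1},{"x":-0.4,"y":-1,"z":3,"yaw":0,"gripper":-1}]' 40
```

```text
t: 17.18
eef_pos: [0.5984, -0.302, 0.0924]
tool_rot: [179.9, -0.1, 0.1]
wrist_force: [-1.9, 0.6, 7.2]
finger_gap: 0.0287
```

```bash
python3 -m creep '[{"x":0,"y":0,"z":-0.5,"yaw":0,"gripper":-0.2},{"x":0,"y":0,"z":-0.5,"yaw":0,"gripper":0.2},{"x":0,"y":0,"z":-0.5,"yaw":0,"gripper":1},{"x":0,"y":0,"z":-0.5,"yaw":0,"gripper":1},{"x":0,"y":0,"z":-0.5,"yaw":0,"gripper":1},{"x":0,"y":0,"z":-0.5,"yaw":0,"gripper":1},{"x":0,"y":0,"z":-20,"yaw":0,"gripper":1},{"x":0,"y":0,"z":-60,"yaw":0,"gripper":1},{"x":0,"y":0,"z":-110,"yaw":0,"gripper":1},{"x":0,"y":0,"z":-140,"yaw":0,"gripper":1},{"x":0,"y":0,"z":-140,"yaw":0,"gripper":1}]' 40
python3 - <<'E'
from h import *
s,p,V=wrist();print(s["eef_pos"])
wdraw(p,V,[circ(.5978,-.3006,.03,.039),circ(.5978,-.3006,.032,.0255),circ(.5978,-.3006,.112,.0155)],"pics/w5.png")
cv2.imwrite("pics/w5.png",cv2.imread("pics/w5.png")[80:300,100:460])
E
```

```text
t: 18.55
eef_pos: [0.6001, -0.3029, 0.2366]
tool_rot: [179.7, -0.5, 0.0]
wrist_force: [-0.1, -0.2, -0.7]
finger_gap: 0.0854
[ 0.60010068 -0.30286672  0.23655012]
```

View pics/w5.png

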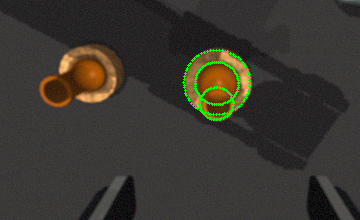

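50 ml seated upright, bulb at (217,83), inside the ring overlay; the 25 ml still stands at (90,73). Next is the 100 ml.

```bash
python3 -m creep '[{"x":-1,"y":-40,"z":0,"yaw":0,"gripper":1},{"x":-11,"y":-566.5,"z":0,"yaw":0,"gripper":1},{"x":-11,"y":-566.5,"z":0,"yaw":0,"gripper":1},{"x":-11,"y":-566.5,"z":0,"yaw":0,"gripper":1},{"x":-11,"y":-566.5,"z":0,"yaw":0,"gripper":1},{"x":-11,"y":-566.5,"z":0,"yaw":0,"gripper":1},{"x":-11,"y":-566.5,"z":0,"yaw":0,"gripper":1},{"x":-11,"y":-566.5,"z":0,"yaw":0,"gripper":1},{"x":-11,"y":-566.5,"z":0,"yaw":0,"gripper":1},{"x":-11,"y":-566.5,"z":0,"yaw":0,"gripper":1},{"x":-11,"y":-566.5,"z":0,"yaw":0,"gripper":1},{"x":-11,"y":-566.5,"z":0,"yaw":0,"gripper":1}]' 40
python3 - <<'E'
from h import *
s,p,V=wrist();print(s["eef_pos"])
wdraw(p,V,[circ(.5876,.2648,.153,.0155),circ(.5876,.2648,.067,.032)],"pics/w6.png")
cv2.imwrite("pics/w6.png",cv2.imread("pics/w6.png")[80:330,150:560])
E
```

```text
t: 20.1
eef_pos: [0.5855, 0.264, 0.229]
tool_rot: [179.9, 0.1, 0.1]
wrist_force: [-1.3, 0.1, -0.5]
finger_gap: 0.0856
[0.58548918 0.26401927 0.22896544]
```

View pics/w6.png

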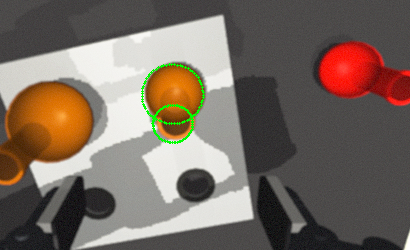

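The amber 100 ml rim at (174,123) is under the jaws, and the red one is off at (350,68). Grasp.

```bash
python3 -m creep '[{"x":2,"y":-0.5,"z":40,"yaw":0,"gripper":1},{"x":2,"y":-0.5,"z":78,"yaw":0,"gripper":1},{"x":2,"y":-0.5,"z":97,"yaw":0,"gripper":1},{"x":2,"y":-0.5,"z":97,"yaw":0,"gripper":1},{"x":2,"y":-0.5,"z":97,"yaw":0,"gripper":-1},{"x":2,"y":-0.5,"z":97,"yaw":0,"gripper":-1},{"x":2,"y":-0.5,"z":97,"yaw":0,"gripper":-1},{"x":2,"y":-0.5,"z":97,"yaw":0,"gripper":-1},{"x":2,"y":-0.5,"z":97,"yaw":0,"gripper":-1},{"x":2,"y":-0.5,"z":97,"yaw":0,"gripper":-1},{"x":2,"y":-0.5,"z":97,"yaw":0,"gripper":-1},{"x":2,"y":-0.5,"z":97,"yaw":0,"gripper":-1}]' 40
python3 -m creep '[{"x":0,"y":0,"z":0,"yaw":0,"gripper":-1},{"x":0,"y":0,"z":0,"yaw":0,"gripper":-1},{"x":0,"y":0,"z":-15,"yaw":0,"gripper":-1},{"x":0,"y":0,"z":-40,"yaw":0,"gripper":-1},{"x":0,"y":0,"z":-75,"yaw":0,"gripper":-1},{"x":0,"y":0,"z":-90,"yaw":0,"gripper":-1},{"x":0,"y":0,"z":-90,"yaw":0,"gripper":-1}]' 40
```

```text
t: 21.65
eef_pos: [0.589, 0.2659, 0.1348]
tool_rot: [-179.9, -0.1, 0.1]
wrist_force: [-1.1, -0.3, 5.9]
finger_gap: 0.0286
t: 22.52
eef_pos: [0.589, 0.2658, 0.2249]
tool_rot: [-179.9, -0.1, 0.0]
wrist_force: [-0.1, -0.4, -0.0]
finger_gap: 0.029
```

```bash
python3 -m creep '[{"x":1,"y":40,"z":0,"yaw":0,"gripper":-1},{"x":7,"y":382.5,"z":0,"yaw":0,"gripper":-1},{"x":7,"y":382.5,"z":0,"yaw":0,"gripper":-1},{"x":7,"y":382.5,"z":0,"yaw":0,"gripper":-1},{"x":7,"y":382.5,"z":0,"yaw":0,"gripper":-1},{"x":7,"y":382.5,"z":0,"yaw":0,"gripper":-1},{"x":7,"y":382.5,"z":0,"yaw":0,"gripper":-1},{"x":7,"y":382.5,"z":40,"yaw":0,"gripper":-1},{"x":7,"y":382.5,"z":65,"yaw":0,"gripper":-1},{"x":7,"y":382.5,"z":75,"yaw":0,"gripper":-1},{"x":7,"y":382.5,"z":75,"yaw":0,"gripper":-1},{"x":7,"y":382.5,"z":75,"yaw":0,"gripper":-1}]' 40
python3 - <<'E'
from h import *
s,p,V=wrist();print(s["eef_pos"]);e=s["eef_pos"]
wdraw(p,V,[circ(.5958,-.1174,.035,.0475),circ(e[0],e[1],e[2]-.065,.032)],"pics/w7.png")
cv2.imwrite("pics/w7.png",cv2.imread("pics/w7.png")[100:330,200:460])
E
```

```text
t: 24.02
eef_pos: [0.5964, -0.117, 0.1494]
tool_rot: [180.0, -0.1, 0.1]
wrist_force: [0.9, 0.5, 0.2]
finger_gap: 0.0286
[ 0.59635879 -0.1169958   0.14943999]
```

View pics/w7.png

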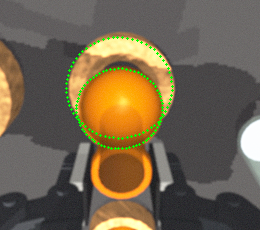

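Bulb at (120,107) sits over ring 100 (120,90). Lowering.

```bash
python3 -m creep '[{"x":0,"y":0.5,"z":15,"yaw":0,"gripper":-1},{"x":0,"y":0.5,"z":28,"yaw":0,"gripper":-1},{"x":0,"y":0.5,"z":35,"yaw":0,"gripper":-1},{"x":0,"y":0.5,"z":37.5,"yaw":0,"gripper":-1},{"x":0,"y":0.5,"z":38.5,"yaw":0,"gripper":-1},{"x":0,"y":0.5,"z":39,"yaw":0,"gripper":-1},{"x":0,"y":0.5,"z":39,"yaw":0,"gripper":-1}]' 40
python3 -m creep '[{"x":0,"y":0,"z":1,"yaw":0,"gripper":-1},{"x":0,"y":0,"z":1.5,"yaw":0,"gripper":-1},{"x":0,"y":0,"z":1.5,"yaw":0,"gripper":-1}]' 40
```

```text
t: 24.95
eef_pos: [0.5959, -0.1176, 0.1098]
tool_rot: [180.0, -0.1, 0.0]
wrist_force: [2.1, 1.4, 0.5]
finger_gap: 0.0288
t: 25.32
eef_pos: [0.5964, -0.1177, 0.1088]
tool_rot: [180.0, -0.1, 0.0]
wrist_force: [2.6, -0.1, 4.8]
finger_gap: 0.0289
```

```bash
python3 -m creep '[{"x":0,"y":0,"z":0,"yaw":0,"gripper":-0.2},{"x":0,"y":0,"z":0,"yaw":0,"gripper":0.2},{"x":0,"y":0,"z":0,"yaw":0,"gripper":1},{"x":0,"y":0,"z":0,"yaw":0,"gripper":1},{"x":0,"y":0,"z":0,"yaw":0,"gripper":1},{"x":0,"y":0,"z":0,"yaw":0,"gripper":1},{"x":0,"y":0,"z":-20,"yaw":0,"gripper":1},{"x":0,"y":0,"z":-60,"yaw":0,"gripper":1},{"x":0,"y":0,"z":-110,"yaw":0,"gripper":1},{"x":0,"y":0,"z":-130,"yaw":0,"gripper":1},{"x":0,"y":0,"z":-130,"yaw":0,"gripper":1}]' 40
python3 - <<'E'
from h import *
s,p,V=wrist();print(s["eef_pos"])
wdraw(p,V,[circ(.5958,-.1174,.035,.0475),circ(.5958,-.1174,.041,.032),circ(.5958,-.1174,.127,.0155)],"pics/w8.png")
cv2.imwrite("pics/w8.png",cv2.imread("pics/w8.png")[60:300,100:460])
E
```

```text
t: 26.7
eef_pos: [0.5969, -0.1179, 0.2409]
tool_rot: [179.9, -0.3, 0.0]
wrist_force: [-0.4, -0.0, -0.2]
finger_gap: 0.0853
[ 0.59692183 -0.11786926  0.24085203]
```

View pics/w8.png

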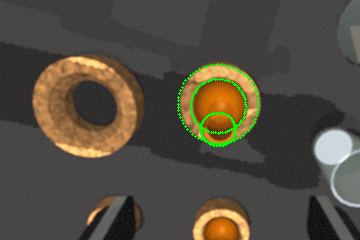

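100 ml seated concentric at (219,105). Last is the 250 ml.

```bash
python3 -m creep '[{"x":-15,"y":-40,"z":0,"yaw":0,"gripper":1},{"x":-135,"y":-356,"z":0,"yaw":0,"gripper":1},{"x":-135,"y":-356,"z":0,"yaw":0,"gripper":1},{"x":-135,"y":-356,"z":0,"yaw":0,"gripper":1},{"x":-135,"y":-356,"z":0,"yaw":0,"gripper":1},{"x":-135,"y":-356,"z":0,"yaw":0,"gripper":1},{"x":-135,"y":-356,"z":0,"yaw":0,"gripper":1},{"x":-135,"y":-356,"z":0,"yaw":0,"gripper":1},{"x":-135,"y":-356,"z":0,"yaw":0,"gripper":1},{"x":-135,"y":-356,"z":0,"yaw":0,"gripper":1}]' 40
python3 - <<'E'
from h import *
s,p,V=wrist();print(s["eef_pos"])
wdraw(p,V,[circ(.4608,.2382,.175,.0155),circ(.4608,.2382,.079,.0425)],"pics/w9.png")
cv2.imwrite("pics/w9.png",cv2.imread("pics/w9.png")[60:310,170:470])
E
```

```text
t: 28.0
eef_pos: [0.4604, 0.2371, 0.2371]
tool_rot: [180.0, 0.1, -0.0]
wrist_force: [0.8, 0.2, -0.9]
finger_gap: 0.0855
[0.46040718 0.237094   0.23712025]
```

View pics/w9.png

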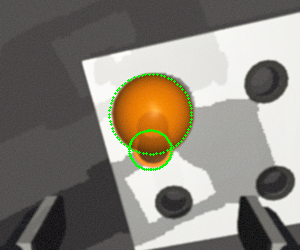

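Aligned: bulb (152,113), rim (151,149). Grasp.

```bash
python3 -m creep '[{"x":0.5,"y":-0.5,"z":35,"yaw":0,"gripper":1},{"x":0.5,"y":-0.5,"z":65,"yaw":0,"gripper":1},{"x":0.5,"y":-0.5,"z":82,"yaw":0,"gripper":1},{"x":0.5,"y":-0.5,"z":82,"yaw":0,"gripper":1},{"x":0.5,"y":-0.5,"z":82,"yaw":0,"gripper":-1},{"x":0.5,"y":-0.5,"z":82,"yaw":0,"gripper":-1},{"x":0.5,"y":-0.5,"z":82,"yaw":0,"gripper":-1},{"x":0.5,"y":-0.5,"z":82,"yaw":0,"gripper":-1},{"x":0.5,"y":-0.5,"z":82,"yaw":0,"gripper":-1},{"x":0.5,"y":-0.5,"z":82,"yaw":0,"gripper":-1},{"x":0.5,"y":-0.5,"z":82,"yaw":0,"gripper":-1},{"x":0.5,"y":-0.5,"z":82,"yaw":0,"gripper":-1}]' 45
python3 -m creep '[{"x":0,"y":0,"z":0,"yaw":0,"gripper":-1},{"x":0,"y":0,"z":0,"yaw":0,"gripper":-1},{"x":0,"y":0,"z":-15,"yaw":0,"gripper":-1},{"x":0,"y":0,"z":-40,"yaw":0,"gripper":-1},{"x":0,"y":0,"z":-75,"yaw":0,"gripper":-1},{"x":0,"y":0,"z":-90,"yaw":0,"gripper":-1},{"x":0,"y":0,"z":-90,"yaw":0,"gripper":-1}]' 45
```

```text
t: 29.55
eef_pos: [0.4615, 0.2393, 0.157]
tool_rot: [-180.0, -0.1, 0.1]
wrist_force: [-0.4, 1.6, 5.8]
finger_gap: 0.0283
t: 30.42
eef_pos: [0.4614, 0.2392, 0.2471]
tool_rot: [-179.9, -0.1, 0.0]
wrist_force: [-0.3, 0.2, -1.1]
finger_gap: 0.0286
```

```bash
python3 -m creep '[{"x":-2,"y":40,"z":0,"yaw":0,"gripper":-1},{"x":-22.5,"y":361,"z":0,"yaw":0,"gripper":-1},{"x":-22.5,"y":361,"z":0,"yaw":0,"gripper":-1},{"x":-22.5,"y":361,"z":0,"yaw":0,"gripper":-1},{"x":-22.5,"y":361,"z":0,"yaw":0,"gripper":-1},{"x":-22.5,"y":361,"z":0,"yaw":0,"gripper":-1},{"x":-22.5,"y":361,"z":0,"yaw":0,"gripper":-1},{"x":-22.5,"y":361,"z":40,"yaw":0,"gripper":-1},{"x":-22.5,"y":361,"z":60,"yaw":0,"gripper":-1},{"x":-22.5,"y":361,"z":70,"yaw":0,"gripper":-1},{"x":-22.5,"y":361,"z":70,"yaw":0,"gripper":-1},{"x":-22.5,"y":361,"z":70,"yaw":0,"gripper":-1}]' 45
python3 - <<'E'
from h import *
s,p,V=wrist();print(s["eef_pos"]);e=s["eef_pos"]
wdraw(p,V,[circ(.4388,-.122,.04,.06),circ(e[0],e[1],e[2]-.076,.0425)],"pics/w10.png")
cv2.imwrite("pics/w10.png",cv2.imread("pics/w10.png")[80:330,170:490])
E
```

```text
t: 31.92
eef_pos: [0.4393, -0.122, 0.1767]
tool_rot: [180.0, -0.1, 0.1]
wrist_force: [0.7, -1.3, -1.6]
finger_gap: 0.0282
[ 0.43926041 -0.12199422  0.17670628]
```

View pics/w10.png

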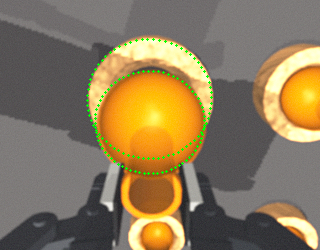

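Bulb (151,121) over ring 250 (151,100). Lowering.

```bash
python3 -m creep '[{"x":-0.4,"y":0,"z":18,"yaw":0,"gripper":-1},{"x":-0.4,"y":0,"z":32,"yaw":0,"gripper":-1},{"x":-0.4,"y":0,"z":41,"yaw":0,"gripper":-1},{"x":-0.4,"y":0,"z":44,"yaw":0,"gripper":-1},{"x":-0.4,"y":0,"z":45.5,"yaw":0,"gripper":-1},{"x":-0.4,"y":0,"z":46,"yaw":0,"gripper":-1},{"x":-0.4,"y":0,"z":46,"yaw":0,"gripper":-1}]' 45
python3 -m creep '[{"x":0,"y":0,"z":1,"yaw":0,"gripper":-1},{"x":0,"y":0,"z":1.5,"yaw":0,"gripper":-1},{"x":0,"y":0,"z":1.5,"yaw":0,"gripper":-1}]' 45
```

```text
t: 32.85
eef_pos: [0.4383, -0.1223, 0.1302]
tool_rot: [180.0, -0.0, 0.0]
wrist_force: [-0.5, 0.8, -1.0]
finger_gap: 0.0286
t: 33.22
eef_pos: [0.4388, -0.1224, 0.1295]
tool_rot: [180.0, -0.1, 0.0]
wrist_force: [-1.1, 0.6, 5.6]
finger_gap: 0.0284
```

Contact at 5.6 N. Release, rise and back off toward the rack side so the cameras can see.

```bash
python3 -m creep '[{"x":0,"y":0,"z":0,"yaw":0,"gripper":-0.2},{"x":0,"y":0,"z":0,"yaw":0,"gripper":0.2},{"x":0,"y":0,"z":0,"yaw":0,"gripper":1},{"x":0,"y":0,"z":0,"yaw":0,"gripper":1},{"x":0,"y":0,"z":0,"yaw":0,"gripper":1},{"x":0,"y":0,"z":0,"yaw":0,"gripper":1},{"x":0,"y":0,"z":-20,"yaw":0,"gripper":1},{"x":0,"y":0,"z":-60,"yaw":0,"gripper":1},{"x":0,"y":0,"z":-110,"yaw":0,"gripper":1},{"x":0,"y":0,"z":-120,"yaw":0,"gripper":1}]' 45
python3 -m creep '[{"x":0,"y":-40,"z":0,"yaw":0,"gripper":1},{"x":0,"y":-340,"z":0,"yaw":0,"gripper":1},{"x":0,"y":-340,"z":0,"yaw":0,"gripper":1},{"x":0,"y":-340,"z":0,"yaw":0,"gripper":1},{"x":0,"y":-340,"z":0,"yaw":0,"gripper":1},{"x":0,"y":-340,"z":0,"yaw":0,"gripper":1},{"x":0,"y":-340,"z":0,"yaw":0,"gripper":1},{"x":0,"y":-340,"z":0,"yaw":0,"gripper":1}]' 45
python3 - <<'E'
from h import *
Rg={25:(.4462,-.2915),50:(.5978,-.3006),100:(.5958,-.1174),250:(.4388,-.122)};Zs={25:.030,50:.032,100:.041,250:.051}
im=[]
for nm,(x0,y0,x1,y1) in dict(top=(340,170,490,320),side=(220,200,350,350)).items():
    p=manip.get_image(nm);wdraw(p,None,[],f"pics/x.png")
    a=cv2.resize(p["frame"][y0:y1,x0:x1],(400,400));sc=400/(x1-x0)
    for n in Rg:
        pts=[circ(*Rg[n],R[n][1],R[n][0])]+[circ(*Rg[n],Zs[n]+B[n][2],.0155)]
        for q in proj(p,np.vstack(pts)): cv2.circle(a,(int((q[0]+.5-x0)*sc),int((q[1]+.5-y0)*sc)),1,(0,255,0),-1)
    im.append(a)
    for t,z in dict(bulb25=.03,bulb50=.032,bulb100=.041,bulb250=.051).items():
        P=proj(p,np.array([[*Rg[int(t[4:])],z]]))[0]
        l=[np.round(np.array(r["position"])-P,1).tolist() for r in manip.landmark_of(p,t) if np.hypot(*(np.array(r["position"])-P))<10]
        print(nm,t,l)
    for t in("bottle","beaker"): print(nm,t,[np.round(r["position"]).tolist() for r in manip.landmark_of(p,t)[:1]])
cv2.imwrite("pics/end.png",np.hstack(im))
E
```

```text
t: 34.48
eef_pos: [0.4405, -0.1229, 0.2527]
tool_rot: [179.9, -0.4, 0.0]
wrist_force: [0.0, -0.7, -0.6]
finger_gap: 0.0855
t: 35.48
eef_pos: [0.4373, 0.2174, 0.2474]
tool_rot: [179.9, 0.1, 0.1]
wrist_force: [-0.6, 0.0, 0.8]
finger_gap: 0.0852
top bulb25 [[-4.8, 0.7]]
top bulb50 [[1.4, 1.3]]
top bulb100 [[3.3, -2.3]]
top bulb250 [[-3.0, -0.6]]
top bottle [[341.0, 147.0]]
top beaker [[400.0, 158.0]]
side bulb25 [[-0.8, 0.2]]
side bulb50 [[2.5, 1.3]]
side bulb100 [[-1.6, -1.1]]
side bulb250 [[1.4, -1.2]]
side bottle [[374.0, 246.0]]
side beaker [[374.0, 286.0]]
```

View pics/end.png

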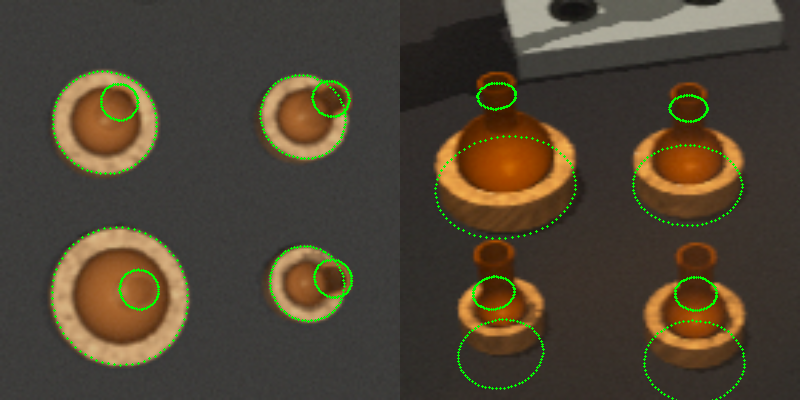

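The top half shows every ring on its original outline, with the bulbs concentric and the rims inside the upright predictions. The side half was stretched in height, so its circles sit off, but it shows all four necks upright. Handing in.

```bash
python3 -c "
from workcell import manip
print(manip.finish_job())"
```

```text
the job is handed in; nothing more can be done
None
```

I moved all four amber flasks from the rack to the cork rings of their sizes, in the order 25, 50, 100, 250 ml. I handed the job in at about 36 s of the 112 s allowed. No verdict is reported back.

**Setting down:** Each flask was lowered until it made light contact (about 3–7 N at the wrist), released, and the gripper was then backed off to the rack side. I did not touch the red look-alikes.

**Last checks:**
- **Flasks and rings:** In the final top picture the rings lay on their starting outlines, with the bulbs concentric and the necks upright.
- **Bulb positions:** The trained network's bulb points were 1–5 pixels from the seated positions, 4.8 at worst (25 ml, top view). I took that as network scatter, since the picture itself and the side view (0.8 pixels) agree with seating.
- **Side overlay:** My final side-view overlay was wrongly scaled in height, so it only confirms by eye that all four flasks stand upright.
- **Bottle and beaker:** The network's bottle point moved 4–6 pixels between the first and last pictures. I put this down to scatter too, because I planned every path about 0.19 m clear of where I first located it. The beaker point moved 2 pixels in the side view.

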